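# Make up two furniture repair kits

### The job

Make up the two repair kits on the bench. Into the blue tray go the green tin, the brown wooden foot and the glue bottle, and into the white tray go the red tin and the caster: one to a compartment, in that order starting from the end with the black handle, each standing as it stands now, flat on the compartment's floor. Leave the yellow tin and the white foot standing where they are.

Things in the scene. Friction and masses are not known exactly. Their poses are not given: they have to be found in the camera images.
- blue_tray: blue packing tray, fastened to the bench: three open square compartments in one row along its y axis, each 72 x 72 mm inside, their centres at y = +76 mm (next to the handle), 0 and -76 mm, x = 0. Floor 4 mm thick, walls 4 mm thick, their top 14 mm above the bench. Outside 80 x 232 mm (x by y); a black handle lug 40 x 26 mm sticks out of the end at +y. Origin: centre of the tray's underside, on the bench; z up
- white_tray: white packing tray, fastened to the bench: two open square compartments in one row along its y axis, each 72 x 72 mm inside, their centres at y = +38 mm (next to the handle) and -38 mm, x = 0. Floor 4 mm thick, walls 4 mm thick, their top 14 mm above the bench. Outside 80 x 156 mm (x by y); a black handle lug 40 x 26 mm sticks out of the end at +y. Origin: centre of the tray's underside, on the bench; z up
- green_tin_c (a point): paint tin, a plain upright cylinder 54 mm in diameter and 64 mm tall, with a steel rim and a green lid and green band, about 0.3 kg. Point: its centre, 32 mm above its underside; z is up along its axis
- red_tin_c (a point): paint tin, a plain upright cylinder 54 mm in diameter and 64 mm tall, with a steel rim and a red lid and red band, about 0.3 kg. Point: its centre, 32 mm above its underside; z is up along its axis
- brown_foot_c (a point): dark brown wooden furniture foot standing on its wide end: collar 44 mm in diameter and 10 mm high below, then a straight 36 mm round shank, 60 mm tall in all, with a small grey felt pad on top, about 0.09 kg. Point: its centre on the axis, 30 mm above its underside; z is up
- glue_c (a point): glue bottle, upright: white, with an orange band round it and an orange cone nozzle; body a cylinder 36 mm in diameter up to 52 mm, then shoulder and nozzle, 74 mm tall in all, about 0.08 kg. Point: its centre on the axis, 37 mm above its underside; z is up
- caster_c (a point): fixed caster standing upside down on its mounting plate: steel plate 46 x 46 mm and 4 mm thick below, a steel fork of two upright cheeks (30 mm along x, 28 mm over both along y, from 14 to 58 mm up), and between them a black wheel with a grey hub, 48 mm in diameter and 20 mm wide, its axle along y at 48 mm up, its top at 72 mm; about 0.2 kg. Point: its centre, 36 mm above the plate's underside; y is the axle's direction (grip across the cheeks, along y), z up
- yellow_tin_c (a point): paint tin, a plain upright cylinder 54 mm in diameter and 64 mm tall, with a steel rim and a yellow lid and yellow band, about 0.3 kg; not part of a kit. Point: its centre, 32 mm above its underside; z is up along its axis
- white_foot_c (a point): white plastic furniture foot standing on its wide end: collar 44 mm in diameter and 10 mm high below, then a straight 36 mm round shank, 60 mm tall in all, with a small grey felt pad on top, about 0.09 kg; not part of a kit. Point: its centre on the axis, 30 mm above its underside; z is up

How it is judged:
By the outcome, as a careful person would: the job done as asked, in the order asked, and still so for the second after the job is handed in, with the robot touching nothing.
It also fails if it takes over 128 s, if anything falls off the work surface, if the arm or the gripper's body presses on something with over 40 N, if the wrist force passes 120 N, or if a joint passes its speed limit or range.

### The arm

A 7-joint arm with a two-finger parallel gripper is mounted at the origin on the work surface. World frame = base frame: x ahead of the robot, y to its left, z up, the work surface at z = 0. Lengths are in m, angles in rad, forces in N, time in s.
With the tool pointing down it reaches from about 0.4 to 0.9 m from the base axis. Payload 5.5 kg.
Tool frame: the origin (TCP) lies midway between the tips of the shut fingers; the grasp point (between the pads) lies 19 mm behind it (manip.grip_depth is the distance from the TCP to the grasp point, in m); z points along the fingers, x is the direction in which the jaws open and shut, and the axes are right-handed (so a half turn about z gives the same grasp; the last joint's range is limited). The gripper opens to 92 mm and grips with 3 to 60 N. Pads are 19 mm wide; open, the fingers measure 130 mm over their backs; the gripper's body (75 mm by 190 mm) begins 47 mm behind the grasp point.
Start: joints at [1.611, 0.501, -0.427, 1.55, 0.221, 1.138, -0.21], TCP at [0.144, -0.634, 0.227] pointing down, gripper open.
Joint ranges: [-2.88, 2.88], [-0.31, 2.03], [-1.54, 1.56], [0.2, 2.42], [-1.41, 4.55], [0.19, 2.02], [-2.57, 2.57]. Speed limits (rad/s): [2.57, 2.57, 3.14, 3.14, 3.14, 3.14, 3.14].

### API

Orientations are given as a unit quaternion [x, y, z, w].
In Python, from bench import manip, effector, viewer gives the robot as it stands. Calls block until the motion is done:
- manip.move_pose(position, orientation): joint-space move of the TCP to a pose.
- manip.servo_line(position, ori=None, vel=0.15): straight line of the TCP; ori=None keeps the orientation; vel is the mean speed in m/s.
- manip.movej(angles): joint-space move.
- effector.open_jaws() and effector.close(f_grip=None): open the fingers fully, or close them until they stop; f_grip is the grip in N (None keeps the last).
- manip.sleep(seconds).
- manip.solve_ik(position, orientation): joint angles nearest the present ones, or None.
- viewer.get_image(name): name is "scene" or "side" or "wrist"; returns the picture (384x512x3 uint8, red, green, blue); there is no depth.
- viewer.get_calibration(name): a dict with "vfov" (degrees; the focal length in pixels is half the picture's height over the tangent of half this angle, whatever the lens; pixels are square), "cx", "cy" (the principal point, pixels), "eye" and "attitude" of the camera in the world. Camera axes: x right, y down, z forward; pixel columns grow to the right and rows downward; lengths in m; the calibration is good to about 2 mm. A picture is of the moment at which its call begins: read the wrist's pose just before it. get_calibration takes no time and is no camera call; for the wrist camera it gives the pose at the moment of the call.
A pose or a line that the arm cannot do raises manip.PlanningError and nothing moves.
- manip.hand_in(): hands the job in, once; it reports no verdict.
Readings, each from a call of its own:
- manip.current_clock(): time.
- manip.current_q(): joint angles.
- manip.current_joint_velocities(): joint speeds.
- manip.current_tau(): joint torques, N m.
- manip.current_tool_pos(): TCP position.
- manip.current_tcp_rot(): TCP orientation.
- manip.current_force(): force on the tool from outside, world axes, zero at the start.
- manip.current_wrist_torque(): the same for the moment, N m.
- manip.current_finger_gap(): finger opening in m.
Only numpy, scipy, OpenCV 4.12 (cv2) and the standard library are available. Lean on these libraries where they do the work, as an engineer would, in place of code of your own. Each camera call takes 0.05 s, during which the arm holds its last target.

## Working session

There is one attempt and no reset: what is moved stays moved. The work goes in short steps, each a Python script; the robot and the scene stay as the last script left them, time stands still between calls to the robot, and variables do not carry over. Pictures are saved under pics/ and viewed, and the job is handed in when it is done.

```bash
ls; mkdir -p pics; python3 - <<'E'
from bench import manip, effector, viewer
import cv2
for n in ["scene","side","wrist"]:
    im=viewer.get_image(n); cv2.imwrite(f"pics/{n}0.png",im[:,:,::-1]); print(n,viewer.get_calibration(n))
print(manip.current_tcp_rot(),manip.current_clock(),manip.grip_depth)
E
```

```text
pics
scene {'vfov': 48.46573931117149, 'cx': 252.2446299711919, 'cy': 188.6034187787657, 'eye': array([1.38503584, 0.17849396, 0.63378013]), 'attitude': array([ 0.55631601,  0.68104702, -0.3717587 , -0.29746079])}
side {'vfov': 50.34619235354125, 'cx': 252.550432746275, 'cy': 189.34644896813256, 'eye': array([ 0.21042115, -0.71722734,  0.54352908]), 'attitude': array([ 0.85391526, -0.18639732,  0.10352264, -0.47472921])}
wrist {'vfov': 63.00281875194241, 'cx': 254.98799010466112, 'cy': 189.94260345980462, 'eye': array([ 0.21182903, -0.61784677,  0.38293757]), 'attitude': array([ 0.77446671, -0.61869149, -0.08263067,  0.10292877])}
[ 7.81355642e-01 -6.24085573e-01 -5.64504149e-04 -4.88353316e-04] 0.15 0.0188
```

View pics/scene0.png

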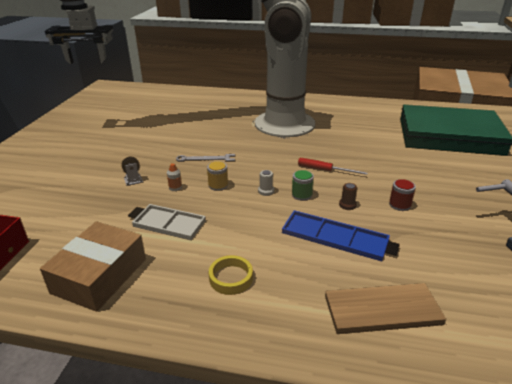

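View pics/side0.png

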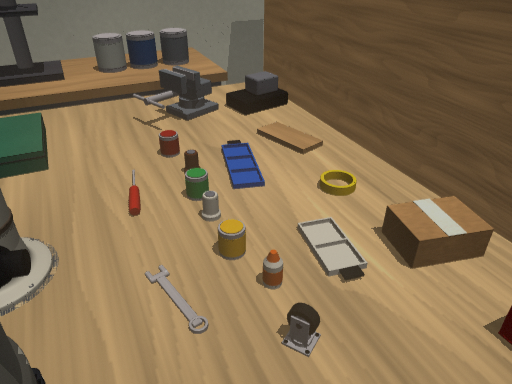

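View pics/wrist0.png

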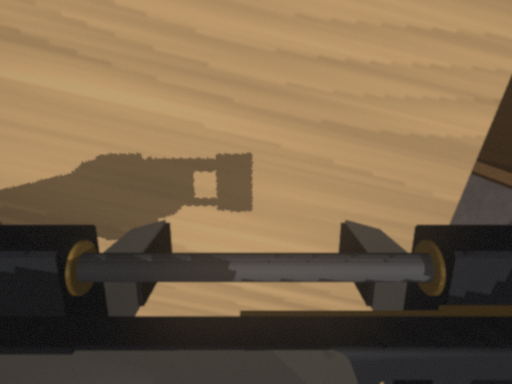

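The scene view shows, left to right: caster (132,172), glue (174,178), yellow tin (218,175), white foot (266,182), green tin (303,185), brown foot (348,195), red tin (402,194). The white tray is at about (169,221) with its handle at (137,213). The blue tray is at about (335,234) with its handle at (392,247). I'll make a rough cast first, using both views as a check.

```bash
cat > h.py <<'E'
from bench import manip, effector, viewer
import cv2, numpy as np
from scipy.spatial.transform import Rotation as R
def ray(cal,u,v):
    f=192/np.tan(np.radians(cal['vfov'])/2)
    d=R.from_quat(cal['attitude']).apply([(u-cal['cx'])/f,(v-cal['cy'])/f,1.]); return np.array(cal['eye']),d
def plane(cal,u,v,z):
    e,d=ray(cal,u,v); return (e+d*(z-e[2])/d[2])
def proj(cal,p):
    f=192/np.tan(np.radians(cal['vfov'])/2)
    q=R.from_quat(cal['attitude']).inv().apply(np.array(p)-cal['eye']); return q[:2]/q[2]*f+[cal['cx'],cal['cy']]
def tri(c1,p1,c2,p2):
    e1,d1=ray(c1,*p1); e2,d2=ray(c2,*p2)
    A=np.stack([d1,-d2],1); s=np.linalg.lstsq(A,e2-e1,rcond=None)[0]
    a=e1+s[0]*d1;b=e2+s[1]*d2
    return (a+b)/2,np.linalg.norm(a-b)
E
python3 - <<'E'
from h import *
np.set_printoptions(precision=4,suppress=True)
cs,cd=viewer.get_calibration('scene'),viewer.get_calibration('side')
o=dict(caster=((132,172),(302,325),.036),glue=((174,178),(273,269),.037),yellow=((218,176),(232,239),.032),wfoot=((266,182),(211,206),.03),green=((303,185),(197,184),.032),brown=((348,195),(192,161),.03),red=((402,194),(169,144),.032),
 wt=((169,222),(330,245),.012),wh=((137,213),(351,271),.012),bt=((335,234),(242,165),.012),bh=((392,247),(234,142),.012))
for k,(a,b,z) in o.items():
    print(k,plane(cs,*a,z)[:2],plane(cd,*b,z)[:2],tri(cs,a,cd,b))
E
```

```text
caster [ 0.4712 -0.3536] [ 0.4553 -0.3648] (array([ 0.4592, -0.36  ,  0.0285]), np.float64(0.0010351570455748558))
glue [ 0.4804 -0.2285] [ 0.4707 -0.2368] (array([ 0.4732, -0.2319,  0.0321]), np.float64(0.0003364977595744008))
yellow [ 0.4403 -0.1183] [ 0.4384 -0.1216] (array([ 0.4389, -0.1192,  0.0306]), np.float64(0.0011593857054661408))
wfoot [0.4423 0.014 ] [0.4408 0.0086] (array([0.4413, 0.013 , 0.0282]), np.float64(0.0024886503086433824))
green [0.4414 0.1119] [0.4411 0.1095] (array([0.4413, 0.1116, 0.0314]), np.float64(0.0011831264005573317))
brown [0.4633 0.2279] [0.467  0.2326] (array([0.466 , 0.2279, 0.0321]), np.float64(0.0007273211658683827))
red [0.4358 0.3607] [0.4373 0.3573] (array([0.4373, 0.36  , 0.0318]), np.float64(0.0021915257725137927))
wt [ 0.6345 -0.1864] [ 0.6202 -0.1987] (array([ 0.6258, -0.191 ,  0.0045]), np.float64(0.000797826279490493))
wh [ 0.6155 -0.2771] [ 0.6134 -0.2785] (array([ 0.6142, -0.2777,  0.011 ]), np.float64(0.0001745162490887388))
bt [0.6034 0.2035] [0.5929 0.1867] (array([0.5978, 0.2023, 0.0051]), np.float64(0.0047358125288337865))
bh [0.6245 0.328 ] [0.6288 0.3309] (array([0.6273, 0.3273, 0.014 ]), np.float64(0.0004405026951188563))
```

Rough casts agree within about 1 cm with the given heights. Next I'll refine from above with the wrist camera.

```bash
cat >> h.py <<'E'
def q(yaw): # tool pointing down, tool x at angle yaw in world
    return (R.from_euler('z',yaw)*R.from_quat([1,0,0,0])).as_quat()
E
python3 - <<'E'
from h import *
np.set_printoptions(precision=4,suppress=True)
import pickle
for p in [(.5,.1,.33),(.5,0,.33),(.5,-.1,.33)]:
    for y in (0,np.pi): print(p,y,manip.solve_ik(p,q(y)))
# tool y for yaw 0 is -y -> camera offset -tool y = +y
cals={}
for i,(p,y) in enumerate([((.5,-.1,.33),np.pi),((.5,-.01,.33),0),((.5,.1,.33),0)]):
    try: manip.move_pose(p,q(y))
    except manip.PlanningError as e: print(p,y,e); continue
    manip.sleep(.3)
    c=viewer.get_calibration('wrist'); im=viewer.get_image('wrist'); cals[i]=c
    cv2.imwrite(f"pics/w{i}.png",im[:,:,::-1]); print(i,c['eye'],manip.current_clock())
pickle.dump(cals,open('cals.pkl','wb'))
E
```

```text
(0.5, 0.1, 0.33) 0 [ 0.7942  0.3553 -1.288   1.7485  0.3534  1.3065 -0.5721]
(0.5, 0.1, 0.33) 3.141592653589793 [ 0.8581  0.4663 -1.4488  1.7475  0.4741  1.3584  2.4575]
(0.5, 0, 0.33) 0 [ 0.8857  0.236  -1.084   1.7723  0.2185  1.2643 -0.2535]
(0.5, 0, 0.33) 3.141592653589793 None
(0.5, -0.1, 0.33) 0 [ 1.1593  0.3262 -1.2328  1.749   0.3197  1.2948 -0.1461]
(0.5, -0.1, 0.33) 3.141592653589793 [-0.9784  0.403   1.4477  1.8049 -0.4149  1.3075 -2.5688]
0 [ 0.4994 -0.1707  0.487 ] 3.1667
1 [0.4995 0.0607 0.487 ] 5.85
2 [0.4998 0.1695 0.4872] 6.7167
```

View pics/w0.png

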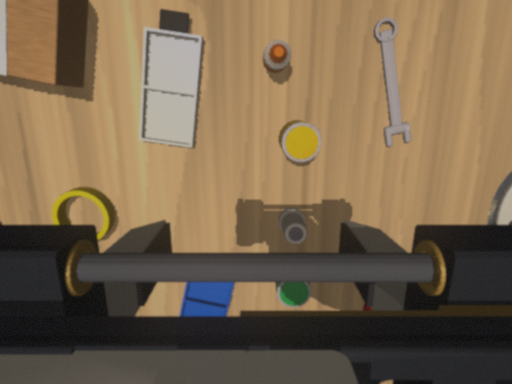

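View pics/w1.png

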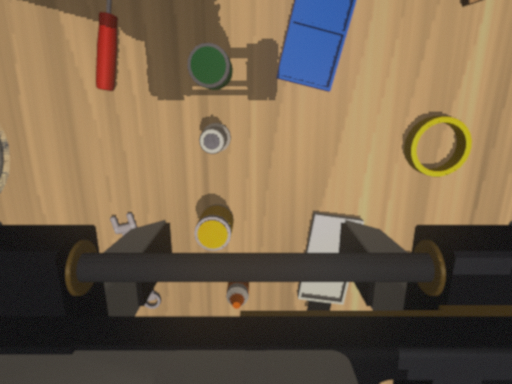

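View pics/w2.png

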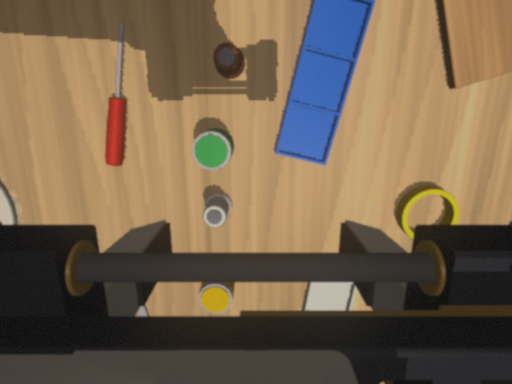

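w0: white tray (170,88), glue (277,55), yellow tin (301,143). w2: green tin (212,150), brown foot (228,60), most of the blue tray. The caster, the red tin and the blue tray's handle end are out of frame, so I need two more views further out.

```bash
python3 - <<'E'
from h import *
np.set_printoptions(precision=4,suppress=True)
import pickle
cals=pickle.load(open('cals.pkl','rb'))
for i,p,ys in [(3,(.5,.22,.33),[0,.2,-.3]),(4,(.5,-.25,.33),[np.pi,-np.pi+.3,np.pi-.3])]:
  for y in ys:
    try: manip.move_pose(p,q(y))
    except manip.PlanningError as e: print(p,y,e); continue
    manip.sleep(.3)
    c=viewer.get_calibration('wrist'); im=viewer.get_image('wrist'); cals[i]=c
    cv2.imwrite(f"pics/w{i}.png",im[:,:,::-1]); print(i,y,c['eye'],manip.current_clock());break
pickle.dump(cals,open('cals.pkl','wb'))
E
```

```text
3 0 [0.4999 0.2895 0.4873] 7.6167
4 3.141592653589793 [ 0.4999 -0.3198  0.487 ] 9.75
```

View pics/w3.png

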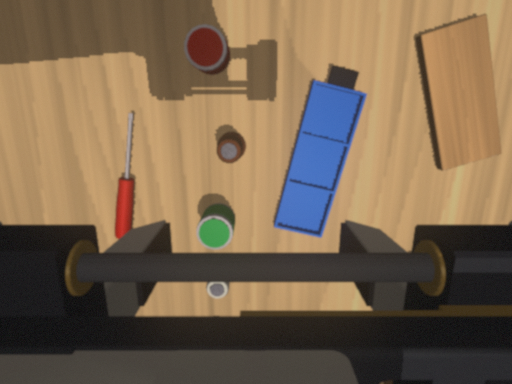

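View pics/w4.png

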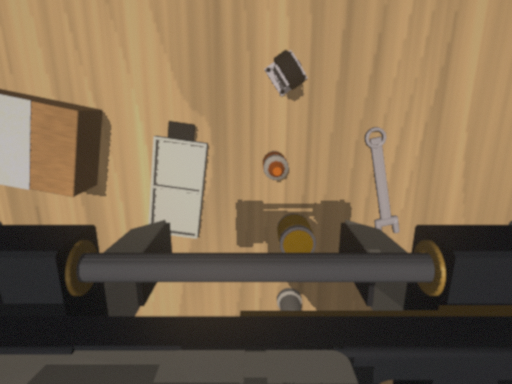

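```bash
python3 - <<'E'
import cv2, numpy as np
def crop(n,c,r,s):
    im=cv2.imread(f'pics/{n}.png'); x,y=c
    return cv2.resize(im[max(y-r,0):y+r,x-r:x+r],(s,s),interpolation=cv2.INTER_NEAREST)
a=[('w4',(286,72)),('w4',(276,168)),('w3',(230,148)),('w3',(208,50)),('w0',(277,55)),('w2',(212,150))]
T=[crop(n,c,30,260) for n,c in a]
cv2.imwrite('pics/crops.png',np.vstack([np.hstack(T[:3]),np.hstack(T[3:])]))
E
```

```text
(no output)
```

View pics/crops.png

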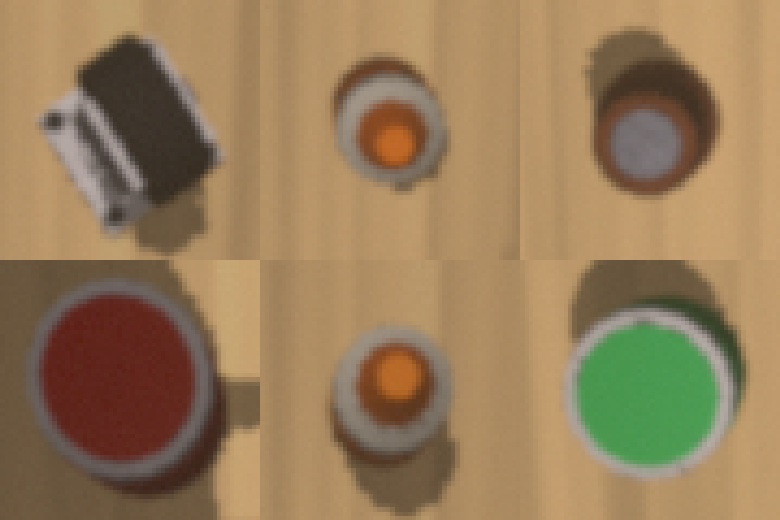

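Crops are clear: the caster has plate corners at w4 (≈265,70) and (≈282,95) and a dark wheel, and the lids, pad and nozzle are all distinct. Now I'll measure with masks.

```bash
cat > meas.py <<'E'
from h import *
import pickle
np.set_printoptions(precision=4,suppress=True)
cals=pickle.load(open('cals.pkl','rb'))
def blob(n,mask,near,minA=20):
    cs,_=cv2.findContours(mask.astype(np.uint8),cv2.RETR_EXTERNAL,cv2.CHAIN_APPROX_NONE)
    cs=[c for c in cs if cv2.contourArea(c)>minA]
    return min(cs,key=lambda c:np.hypot(*(c[:,0].mean(0)-near)))
def load(n):
    im=cv2.imread(f'pics/w{n}.png'); return im,cv2.cvtColor(im,cv2.COLOR_BGR2HSV).astype(int)
def rep(name,n,lo,hi,near,z,diam):
    im,h=load(n); m=cv2.inRange(h.astype(np.uint8),np.array(lo,np.uint8),np.array(hi,np.uint8))
    c=blob(n,m,near); (x,y),(a,b),_=cv2.fitEllipse(c); p=plane(cals[n],x,y,z)
    s=(cals[n]['eye'][2]-z)/313
    print(name,n,(round(x,1),round(y,1)),p[:2],'diam',(a+1)*s,(b+1)*s,'exp',diam)
if __name__=='__main__':
    rep('green',2,(40,90,40),(85,255,255),(212,150),.064,.045)
    rep('green',3,(40,90,120),(85,255,255),(215,230),.064,.045)
    rep('green',1,(40,90,40),(85,255,255),(210,65),.064,.045)
    rep('red',3,(0,150,60),(8,255,255),(206,48),.064,.045)
    rep('brownpad',3,(90,0,60),(179,100,255),(229,152),.060,.018)
    rep('yellow',0,(20,180,120),(32,255,255),(301,143),.064,.045)
    rep('gluecone',4,(5,215,100),(16,255,255),(277,170),.063,.017)
    rep('gluecone',0,(5,215,100),(16,255,255),(278,52),.063,.017)
    for name,n,near,L in (('blue',3,(320,157),.232),('white',0,(171,88),.156),('white',4,(180,187),.156)):
        im,h=load(n)
        if name=='blue': m=cv2.inRange(h.astype(np.uint8),(100,120,40),(130,255,255))
        else: 
            m=cv2.inRange(h.astype(np.uint8),(0,0,105),(179,60,255))
            m=cv2.morphologyEx(m,cv2.MORPH_CLOSE,np.ones((5,5)))
        c=blob(n,m,near,800); r=cv2.minAreaRect(c); 
        B=np.array([plane(cals[n],*p,.012)[:2] for p in cv2.boxPoints(r)])
        e1=B[1]-B[0]; e2=B[2]-B[1]; l=e1 if np.linalg.norm(e1)>np.linalg.norm(e2) else e2
        print(name,n,r[0],B.mean(0),np.linalg.norm(e1),np.linalg.norm(e2),'yaw of long axis',np.degrees(np.arctan2(l[1],l[0])),'exp L',L)
    P=lambda c:(286-30+c[0]/4.333-.5, 72-30+c[1]/4.333-.5)
    pl=[plane(cals[4],*P(c),.004)[:2] for c in ((40,120),(112,232))]
    wh=[plane(cals[4],*P(c),.055)[:2] for c in ((78,72),(135,36),(218,155),(160,205))]
    print('plate edge',pl,np.linalg.norm(pl[1]-pl[0]),np.degrees(np.arctan2(*(pl[1]-pl[0])[::-1])))
    print('wheel',wh,np.mean(wh,0),[np.degrees(np.arctan2(*d[::-1])) for d in (wh[3]-wh[0],wh[2]-wh[1])],[np.linalg.norm(d) for d in (wh[3]-wh[0],wh[1]-wh[0])])
    d=pl[1]-pl[0]; d/=np.linalg.norm(d)
    for s in (1,-1): print('plate centre cand', (pl[0]+pl[1])/2+.023*s*np.array([-d[1],d[0]]))
E
python3 meas.py
```

```text
green 2 (210.8, 150.6) [0.4403 0.1095] diam 0.04203708434135918 0.04346287333702289 exp 0.045
green 3 (213.9, 232.7) [0.4403 0.11  ] diam 0.03743316107550412 0.03973161813572115 exp 0.045
green 1 (207.7, 64.7) [0.4403 0.1091] diam 0.04527058361198186 0.04922820933342737 exp 0.045
red 3 (204.6, 46.6) [0.4379 0.3594] diam 0.04550140700735942 0.050100699550948466 exp 0.045
brownpad 3 (228.9, 151.0) [0.4646 0.2285] diam 0.016738650001209974 0.01718040202226577 exp 0.018
yellow 0 (301.4, 142.1) [ 0.4376 -0.1224] diam 0.04148018171505355 0.042872277358543334 exp 0.045Traceback (most recent call last):
  File "meas.py", line 23, in <module>
    rep('gluecone',4,(5,215,100),(16,255,255),(277,170),.063,.017)
    ~~~^^^^^^^^^^^^^^^^^^^^^^^^^^^^^^^^^^^^^^^^^^^^^^^^^^^^^^^^^^^
  File "meas.py", line 13, in rep
    c=blob(n,m,near); (x,y),(a,b),_=cv2.fitEllipse(c); p=plane(cals[n],x,y,z)
  File "meas.py", line 8, in blob
    return min(cs,key=lambda c:np.hypot(*(c[:,0].mean(0)-near)))
ValueError: min() iterable argument is empty
```

```bash
sed -i 's/(5,215,100),(16/(5,195,85),(20/' meas.py; sed -i 's/minA=20/minA=8/' meas.py; python3 meas.py | tail -n +7; python3 - <<'E'
from meas import *
for n,c,o in ((4,(276,168),(130,125)),(0,(277,55),(132,128))):
    print('shoulder',plane(cals[n],c[0]-30+o[0]/4.333-.5,c[1]-30+o[1]/4.333-.5,.052))
E
```

```text
gluecone 4 (276.4, 170.5) [ 0.4707 -0.2325] diam 0.011988427994401961 0.012580646092181494 exp 0.017
gluecone 0 (277.6, 51.3) [ 0.4714 -0.2355] diam 0.012765162597097321 0.014372123251956729 exp 0.017
blue 3 (319.4884338378906, 159.04229736328125) [0.5978 0.2018] 0.23130735460606952 0.07863240266109255 yaw of long axis 76.3884684386692 exp L 0.232
white 0 (168.0110321044922, 87.0009765625) [ 0.6259 -0.192 ] 0.16111361869283533 0.08142751559168543 yaw of long axis -100.8689065902145 exp L 0.156
white 4 (175.78427124023438, 186.7651824951172) [ 0.6248 -0.1925] 0.1596604492965427 0.08137398612069016 yaw of long axis -100.21749912334468 exp L 0.156
plate edge [array([ 0.4864, -0.3696]), array([ 0.4615, -0.3338])] 0.043549867687425865 124.79764794503909
wheel [array([ 0.4767, -0.3777]), array([ 0.4601, -0.3875]), array([ 0.4342, -0.3545]), array([ 0.4512, -0.3402])] [ 0.4556 -0.365 ] [np.float64(124.21176754449544), np.float64(128.05631650502406)] [np.float64(0.04530879646906769), np.float64(0.019301207257735684)]
plate centre cand [ 0.4551 -0.3648]
plate centre cand [ 0.4928 -0.3386]
shoulder [ 0.4713 -0.2362  0.052 ]
shoulder [ 0.4715 -0.2338  0.052 ]
```

Everything fits its known size: blue tray centre (0.598, 0.202) with its handle direction at 76.4°, white tray (0.6255, −0.192) with its handle at −100.5°, caster axle at about 35°. I'll start with the green tin.

```bash
cat > pp.py <<'E'
from h import *
np.set_printoptions(precision=4,suppress=True)
BT=(np.array([.5978,.2018]),np.radians(76.4)); WT=(np.array([.6255,-.1918]),np.radians(-100.5))
def slot(t,off): return t[0]+off*np.array([np.cos(t[1]),np.sin(t[1])])
GD=manip.grip_depth
ZT=.17
def go(xy,z,yaw):
    p=[*xy,z]
    s=manip.solve_ik(p,q(yaw)); print('   ik',s, 'from',np.array(manip.current_q()))
    manip.move_pose(p,q(yaw))
def status(s): print(s,'t',round(manip.current_clock(),2),'gap',round(manip.current_finger_gap(),4),'tcp',np.array(manip.current_tool_pos()),'F',np.array(manip.current_force()))
def pick(xy,yaw,h,F):
    go(xy,ZT,yaw); manip.servo_line([*xy,h-GD],vel=.15)
    status('down'); effector.close(f_grip=F); manip.sleep(.15); status('gripped')
    manip.servo_line([*xy,ZT],vel=.2); status('lifted')
def place(xy,yaw,h):
    try: manip.servo_line([*xy,ZT],q(yaw),vel=.3)
    except manip.PlanningError as e: print('line no',e); go(xy,ZT,yaw)
    manip.servo_line([*xy,h-GD+.012],vel=.15); manip.servo_line([*xy,h-GD+.0045],vel=.03)
    manip.sleep(.2); status('placed'); effector.open_jaws(); manip.sleep(.1)
    manip.servo_line([*xy,ZT],vel=.2); status('clear')
E
cat > a.py <<'E'
from pp import *
for p in [(.4403,.1096,.17),(.4403,.1096,.023),(*slot(BT,.076),.028),(*slot(BT,-.076),.028),(.4379,.3594,.023),(.4645,.2285,.023),(.4712,-.2342,.02),(*slot(WT,.038),.028),(*slot(WT,-.038),.028)]:
    print(p[:2],[manip.solve_ik(p,q(np.radians(y))) for y in (-13.6,166.4)])
print([manip.solve_ik([.4555,-.3649,.02],q(np.radians(y))) for y in (35,-145)])
E
python3 a.py
```

```text
(0.4403, 0.1096) [array([-1.0684,  0.2688,  0.8805,  2.114 , -0.2707,  0.8723, -0.2667]), array([ 0.7501,  0.5022, -1.2894,  2.0635,  0.5779,  1.0093,  2.0679])]
(0.4403, 0.1096) [array([-0.7031,  0.5084,  0.4753,  2.1881, -0.4494,  0.5384, -0.1254]), array([ 0.6848,  0.9937, -1.3068,  2.1467,  1.1745,  1.0696,  1.6238])]
(np.float64(0.6156708005957968), np.float64(0.27566903604396953)) [array([-0.759 ,  0.7788,  0.4349,  1.6268, -0.4132,  0.8286, -0.389 ]), array([ 0.2836,  1.2231, -1.3105,  1.5866,  1.2158,  1.3209,  1.6922])]
(np.float64(0.5799291994042032), np.float64(0.12793096395603049)) [array([-0.5774,  0.6648,  0.417 ,  1.8443, -0.3914,  0.7142, -0.177 ]), array([ 0.5793,  1.1462, -1.3094,  1.8045,  1.1961,  1.2403,  1.7989])]
(0.4379, 0.3594) [array([-1.1226,  0.6575,  0.5034,  1.9171, -0.4825,  0.6885, -0.5644]), array([ 0.1374,  1.1301, -1.3091,  1.8752,  1.2028,  1.2121,  1.2929])]
(0.4645, 0.2285) [array([-0.8751,  0.5836,  0.4542,  2.0364, -0.4327,  0.6145, -0.3647]), array([ 0.4151,  1.0755, -1.3082,  1.9956,  1.1913,  1.155 ,  1.4715])]
(0.4712, -0.2342) [array([ 0.1009,  0.5866,  0.3849,  2.0144, -0.3724,  0.6079,  0.4992]), array([-0.31  ,  0.807 ,  0.9558,  2.0266, -0.9326,  0.8249, -2.1731])]
(np.float64(0.6185750500312983), np.float64(-0.22916368648743027)) [array([ 0.0637,  0.7425,  0.3558,  1.6666, -0.3367,  0.7936,  0.3344]), array([-0.3095,  0.9709,  0.967 ,  1.6798, -0.9267,  1.0154, -2.3904])]
(np.float64(0.6324249499687016), np.float64(-0.15443631351256973)) [array([-0.0606,  0.7319,  0.3641,  1.6907, -0.3442,  0.7827,  0.2272]), array([-0.4459,  0.9762,  0.993 ,  1.7041, -0.9512,  1.0205, -2.4825])]
[array([ 1.4824,  1.1552, -1.3095,  1.8323,  1.2145,  1.2317,  0.378 ]), array([ 0.0697,  0.7749,  0.7599,  1.8799, -0.7414,  0.7947, -1.2942])]
```

```bash
python3 - <<'E'
from pp import *
y=np.radians(-13.6)
pick((.4403,.1096),y,.042,30)
place(slot(BT,.076),y,.042)
cv2.imwrite('pics/g1.png',viewer.get_image('scene')[:,:,::-1]); cv2.imwrite('pics/g1w.png',viewer.get_image('wrist')[:,:,::-1])
E
```

```text
ik [-1.0684  0.2688  0.8805  2.114  -0.2707  0.8723 -0.2667] from [-0.5514  0.5215  1.3664  1.6929 -0.5219  1.3634 -2.2379]
down t 12.59 gap 0.092 tcp [0.441  0.1096 0.0238] F [ 0.5431 -0.5225  0.1309]
gripped t 13.43 gap 0.0535 tcp [0.4404 0.1097 0.0233] F [-0.3999 -0.3176  2.6166]
lifted t 14.32 gap 0.0535 tcp [0.4391 0.1096 0.169 ] F [-0.6757  0.2627 -3.4838]
placed t 16.93 gap 0.0537 tcp [0.6157 0.2757 0.0278] F [-1.1852 -0.8387 -3.4841]
clear t 18.68 gap 0.092 tcp [0.6147 0.2756 0.1688] F [ 0.4213 -0.0251 -0.7033]
```

View pics/g1.png

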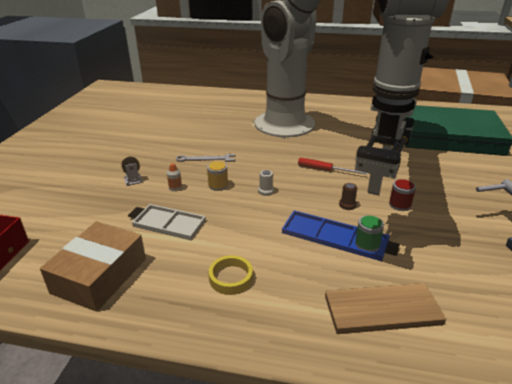

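The green tin stands in the handle compartment, at (370,233) in the scene view. Brown foot and red tin next, with gap asserts.

```bash
sed -i 's/+.0045/+.0040/' pp.py; python3 - <<'E'
from pp import *
y=np.radians(-13.6)
pick((.4645,.2285),y,.042,15); assert .033<manip.current_finger_gap()<.039
place(slot(BT,0),y,.042)
pick((.4379,.3594),y,.042,30); assert .051<manip.current_finger_gap()<.057
place(slot(WT,.038),np.radians(-10.5),.042)
cv2.imwrite('pics/g2.png',viewer.get_image('scene')[:,:,::-1])
E
```

```text
ik [-1.1866  0.4022  0.8365  1.9683 -0.371   0.9297 -0.4003] from [-0.9494  0.6718  0.7363  1.5663 -0.4882  1.0984 -0.3312]
down t 20.58 gap 0.0921 tcp [0.4653 0.2286 0.0238] F [-0.2351  0.1469 -0.0601]
gripped t 21.65 gap 0.0356 tcp [0.4645 0.2285 0.0232] F [-0.7836 -0.4614  0.4084]
lifted t 22.53 gap 0.0353 tcp [0.4636 0.2284 0.1691] F [-0.3558 -1.4581 -1.2196]
placed t 24.8 gap 0.0355 tcp [0.5978 0.2019 0.0272] F [-0.2922 -0.2918 -0.6645]
clear t 26.79 gap 0.0921 tcp [0.5969 0.2018 0.1689] F [0.8322 0.6977 0.1819]
   ik [-1.3547  0.4932  0.8099  1.8506 -0.4256  0.98   -0.5983] from [-0.9151  0.6044  0.7748  1.6866 -0.476   1.0507 -0.2226]
down t 28.82 gap 0.0919 tcp [0.4387 0.3597 0.024 ] F [-0.14   -0.0774 -0.8763]
gripped t 29.66 gap 0.0537 tcp [0.4379 0.3594 0.0233] F [-0.6957  0.2274  2.582 ]
lifted t 30.54 gap 0.0536 tcp [0.4368 0.359  0.1688] F [ 0.0802  0.456  -3.6464]
placed t 34.41 gap 0.0533 tcp [ 0.6189 -0.2291  0.0274] F [ 1.3    -0.1319 -1.5901]
clear t 36.17 gap 0.0919 tcp [ 0.6179 -0.2285  0.1688] F [-0.0329  0.6502  0.1522]
```

View pics/g2.png

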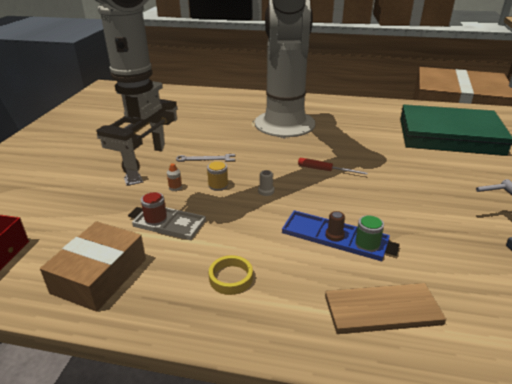

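Brown foot (336,224) and red tin (153,207) are standing in their compartments. Glue and caster next.

```bash
python3 - <<'E'
from pp import *
y=np.radians(-13.6)
pick((.4712,-.2342),y,.039,12); assert .033<manip.current_finger_gap()<.039
place(slot(BT,-.076),y,.039)
print(manip.solve_ik([.4555,-.3649,.03],q(np.radians(35))))
pick((.4555,-.3649),np.radians(35),.045,25); assert .025<manip.current_finger_gap()<.031
cv2.imwrite('pics/g3.png',viewer.get_image('side')[:,:,::-1])
E
```

```text
ik [-0.3002  0.4401  0.8932  1.9493 -0.4206  0.9491  0.5612] from [-0.2157  0.6616  0.7854  1.6091 -0.5117  1.0906  0.5244]
down t 38.02 gap 0.0914 tcp [ 0.4719 -0.2347  0.0209] F [ 0.2031 -0.1069 -0.2314]
gripped t 39.08 gap 0.0358 tcp [ 0.4712 -0.2342  0.0202] F [-0.883   0.6288  0.7599]
lifted t 39.98 gap 0.0358 tcp [ 0.4706 -0.2335  0.1691] F [ 0.6813 -0.2097 -1.669 ]
placed t 43.07 gap 0.0357 tcp [0.5799 0.128  0.0242] F [-0.4278  0.3847  0.2086]
clear t 45.06 gap 0.0917 tcp [0.579  0.1281 0.169 ] F [ 0.5562  0.4974 -0.4775]
[ 0.2243  0.6758  0.5356  1.8731 -0.4998  0.7291  1.6555]
   ik [ 0.0711  0.5031  0.7381  1.8066 -0.3995  0.9866  1.5835] from [-0.8694  0.5519  0.8225  1.7839 -0.4694  1.0153 -0.1022]
down t 48.01 gap 0.0921 tcp [ 0.4561 -0.3655  0.0271] F [ 0.2492 -0.994   0.7295]
gripped t 49.17 gap 0.028 tcp [ 0.4555 -0.3648  0.0261] F [ 1.2844  0.616  -0.6483]
lifted t 50.03 gap 0.0277 tcp [ 0.4548 -0.364   0.1688] F [-0.0949  0.179  -3.545 ]
```

View pics/g3.png

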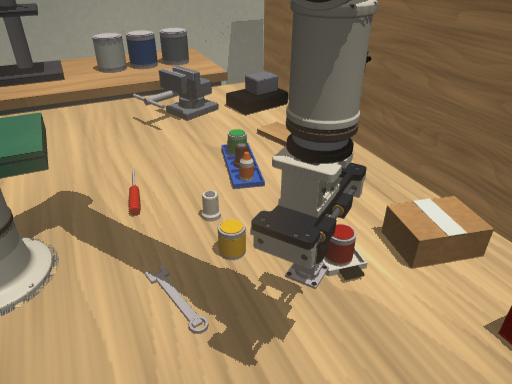

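The caster is held level at (308,272) in the side view, gap 28 mm. Placing it now.

```bash
python3 - <<'E'
from pp import *
import pickle
place(slot(WT,-.038),np.radians(-10.5),.045)
cals={}
for i,(p,y) in enumerate([((.5,.08,.33),np.radians(-13.6)),((.62,-.34,.33),0)]):
    try: manip.move_pose(p,q(y))
    except manip.PlanningError as e: print(e); continue
    manip.sleep(.3); cals[i]=viewer.get_calibration('wrist'); cv2.imwrite(f'pics/f{i}.png',viewer.get_image('wrist')[:,:,::-1])
cv2.imwrite('pics/fscene.png',viewer.get_image('scene')[:,:,::-1]); pickle.dump(cals,open('fc.pkl','wb')); print(manip.current_clock())
a=[cv2.imread(f'pics/{n}.png') for n in ('f0','f1')]
cv2.imwrite('pics/ff.png',cv2.resize(np.hstack(a),(800,300)))
E
```

```text
placed t 52.81 gap 0.028 tcp [ 0.6324 -0.1544  0.0302] F [-0.3734 -0.3215 -2.132 ]
clear t 54.88 gap 0.0917 tcp [ 0.6317 -0.1538  0.1689] F [-0.7106 -0.5562  0.5386]
58.425
```

View pics/ff.png

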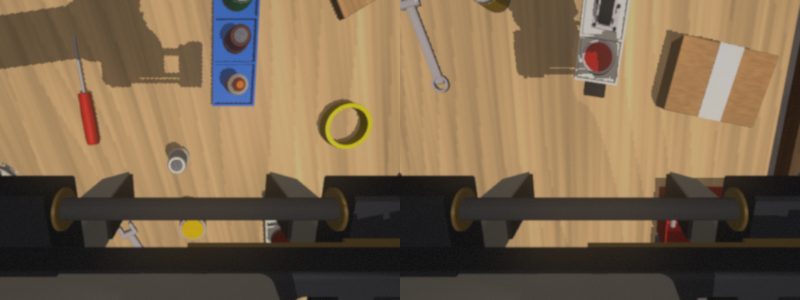

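View pics/fscene.png

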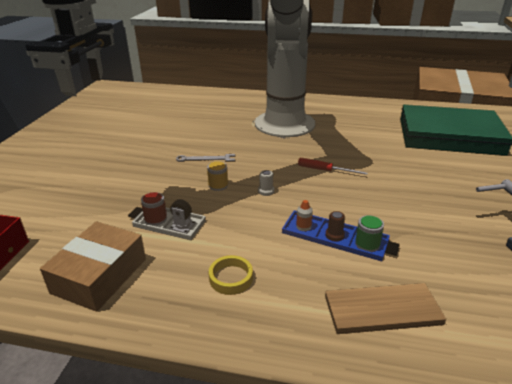

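All five are in the right compartments. One close look at the seating before I hand in.

```bash
python3 - <<'E'
from h import *
manip.move_pose((.60,-.28,.33),q(np.radians(-10.5))); manip.sleep(.2)
cv2.imwrite('pics/f2.png',viewer.get_image('wrist')[:,:,::-1]); cv2.imwrite('pics/fside.png',viewer.get_image('side')[:,:,::-1])
a=cv2.imread('pics/f2.png')[0:190,150:400]; b=cv2.imread('pics/f0.png')[0:150,240:350]; s=cv2.imread('pics/fscene.png')[180:260,120:410]
manip.sleep(0)
cv2.imwrite('pics/fa.png',cv2.resize(a,None,fx=3,fy=3,interpolation=cv2.INTER_CUBIC)); cv2.imwrite('pics/fb.png',cv2.resize(b,None,fx=4,fy=4,interpolation=cv2.INTER_CUBIC)); cv2.imwrite('pics/fc.png',cv2.resize(s,None,fx=2.7,fy=2.7,interpolation=cv2.INTER_CUBIC))
E
```

```text
(no output)
```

View pics/fa.png

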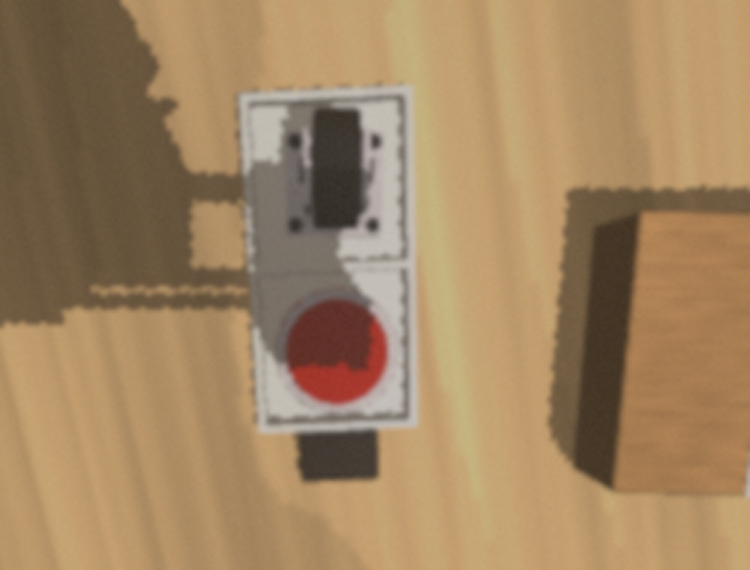

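View pics/fb.png

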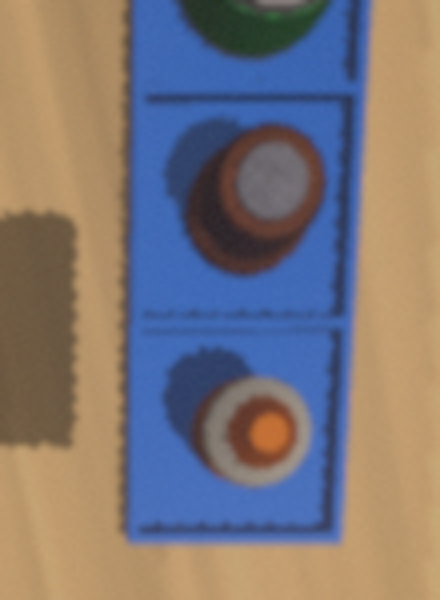

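View pics/fc.png

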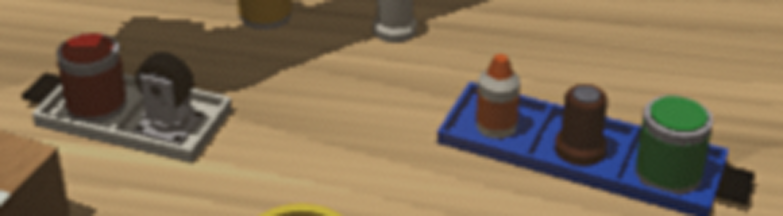

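The wrist close-ups show the red tin and caster plate, and the brown foot and glue bottle, clear of the walls and upright. The scene crop shows the green tin the same way.

```bash
python3 -c "
from h import *
print(manip.current_clock()); manip.hand_in()"
```

```text
59.0833
the job is handed in; nothing more can be done
```

Both kits are made up, and I handed the job in at 59 s with the arm clear of everything.

- **Blue tray, from the handle:** green tin, brown foot, glue bottle.
- **White tray, from the handle:** red tin, caster.

**Last checks:**
- The final wrist and scene pictures show all five items upright in their own compartments, with the caster plate clear of the walls.
- The green tin was only partly in the last overhead view, so I checked it in the scene view.
- The yellow tin and white foot look to be where they started; I checked this by eye only.
- Finger gaps matched the known sizes at every grasp: about 54 mm for the tins, 36 mm for the foot and glue bottle, and 28 mm for the caster.
- The wrist force readings printed during the picks and placings stayed under 4 N.

No check failed. The rough two-camera positions differed by up to about 1 to 2 cm for the caster, glue bottle and trays, so I worked from the overhead wrist views. There, repeat measurements agreed to within about 3 mm.

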